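Pack the table brush away in its case and fold the lid shut

ROBOT

A 7-joint arm with a two-finger parallel gripper is mounted at the origin on the work surface. World frame = base frame: x ahead of the robot, y to its left, z up, the work surface at z = 0. Lengths are in m, angles in rad, forces in N, time in s.
With the tool pointing down it reaches from about 0.4 to 0.9 m from the base axis. Payload 5.6 kg.
Tool frame: the origin (TCP) lies midway between the tips of the shut fingers; the grasp point (between the pads) lies 19 mm behind it; z points along the fingers, y is the line along which they close (so a half turn about z gives the same grasp; the last joint's range is limited). The gripper opens to 92 mm and grips with 3 to 60 N. Pads are 20 mm wide; open, the fingers measure 128 mm over their backs; the gripper's body (75 mm by 189 mm) begins 69 mm behind the grasp point.
Start: joints at [1.26, 0.468, -0.012, 1.603, 0.006, 1.071, -0.056], TCP at [0.172, -0.627, 0.215] pointing down, gripper open.
Joint ranges: [-2.53, 2.53], [-0.31, 2.02], [-1.57, 1.55], [0.28, 2.44], [-1.29, 4.43], [0.15, 1.84], [-2.92, 2.92]. Speed limits (rad/s): [2.57, 2.57, 3.14, 3.14, 3.14, 3.14, 3.14].

INTERFACE

Orientations are given as a 3x3 rotation matrix whose columns are the frame's x, y, z axes.
In Python, from station import env, effector, solver, viewer, workorder, search_frame, tip_of gives the robot as it stands. Calls block until the motion is done:
- env.reach(position, orientation): joint-space move of the TCP to a pose.
- env.movel(position, frame=None, rate=0.15): straight line of the TCP; frame=None keeps the orientation; rate is the mean speed in m/s.
- env.goto_joints(angles): joint-space move.
- effector.release() and effector.grasp(squeeze=None): open the fingers fully, or close them until they stop; squeeze is the grip in N (None keeps the last).
- env.pause(seconds).
- solver.inverse_kinematics(position, orientation): joint angles nearest the present ones, or None.
- env.sense(): the state.
- viewer.read_camera(name): name is "scene" or "top" or "wrist"; returns (picture, depth): 480x640x3 uint8, red, green, blue; 480x640 float32, m along the optical axis (not along the pixel's ray), 0 where there is no reading.
- viewer.camera_info(name): a dict with "intrinsics" (3x3 intrinsics, pixels), "eye" and "rotation" of the camera in the world; the wrist camera has in their place "T_tool_cam" (4x4, takes a point from camera to tool coordinates, whose origin is the TCP and whose axes are the flange's). Camera axes: x right, y up, looking along -z (the intrinsics and any distortion apply to the point x, -y, -z); pixel columns grow to the right and rows downward; lengths in m; the calibration is good to about 2 mm. A picture is of the moment at which its call begins: read the wrist's pose just before it. camera_info takes no time and is no camera call.
A pose or a line that the arm cannot do raises env.PlanningError and nothing moves.
- workorder.finish_job(): hands the job in; it is judged then, once.
Trained networks look in the newest picture that a camera, given by its name, has taken for a name from the list of things; names that differ only in an ending like _2 or _b are one class to them, and where a whole thing is asked for, a point or a joint stands for the part that bears it (a point fixed in the world has none). Each returns a list of dicts, best first, with "score" (0 to 1); they miss things now and then, are a little off and sometimes report something else, mostly with a low value. They report only what shows in the picture. A call takes as long as a camera call. They do not tell look-alikes from the thing itself.
- search_frame(camera, name): "at" ([x, y, z] in m, in world coordinates, good to about 4 mm: the middle of the surface that is visible of it).
- tip_of(camera, name): "at" ([x, y, z] in m, in world coordinates, good to about 4 mm: a listed point, or the origin of a listed thing).
The state is a dict: "t": time; "joint_positions": joint angles; "joint_velocities": joint speeds; "tau": joint torques, N m; "ee_pos": TCP position; "tcp_rot": TCP orientation; "wrist_force": force on the tool from outside, world axes, zero at the start; "moment": the same for the moment, N m; "gripper_width": finger opening in m; "grasp_force": force on a finger pad.
Only numpy, scipy, OpenCV 4.12 (cv2) and the standard library are available. Lean on these libraries where they do the work, as an engineer would, in place of code of your own. Each camera call takes 0.05 s, during which the arm holds its last target. There are 200 camera calls.

TASK

Pick up the pool-table brush, lay it bristles down, without dropping it in, along the long bay of the wooden accessory case, beside the chalk, and let go of it. Then fold the case's stiff hinged lid over and gently down until it is fully shut, and leave it so. Leave the mug and the bottle where they are.

Things in the scene. Friction and masses are not known exactly. Their poses are not given: they have to be found in the camera images.
- case: Dark wooden case fixed to the counter, 140 (x) x 260 (y) x 60 mm high, open-topped, walls and floor 8 mm, lined green. Origin: centre of underside. -x side: front; the lid's hinge runs along the top of the +x wall. A 6 mm divider at y = +76 mm, 42 mm high, cuts off a short +y compartment with four fixed blue 22 mm chalk cubes; the rest is the long bay for the brush.
- bay (a point): Centre of the lined floor of the long empty bay, 9 mm above the case's underside; axes as the case's. The bay is 124 mm (x) by 195 mm (y) and 51 mm deep below the rim; the brush lies in it with its length along y.
- lid (a joint): Angle of the lid, rad: 0 = shut flat on the rim, growing as it opens up and back; starts at about 1.7 to 2.0 (leaning back past upright), stop at 2.2. Stiff friction hinge: the lid stays wherever it is left; closing it takes about 2 to 6 N square to the lid at its free edge.
- lid_hinge (a point): Middle of the hinge line, at the top of the case's far wall, 60 mm above the counter; its axes turn with the lid: y along the hinge, -x from hinge towards the lid's free edge, z out of the lid's outer face (up when shut).
- lid_edge (a point): Middle of the lid's free edge on its outer face, 140 mm from the hinge. Lid: dark wood panel 140 x 260 x 8 mm (outer face 8.5 mm out from the hinge line), paler inlay outside, green inside; at this edge a brass pull tab, 70 mm wide, 8 mm thick, sticks out 27 mm further. Shut, the outer face is 68.5 mm above the counter.
- brush: Table brush lying bristles down: pale wooden back 170 x 40 x 22 mm on a black bristle block (rigid, 156 x 34 x 16 mm); 38 mm high in all, about 0.13 to 0.25 kg. Origin: centre of its underside; x along its length, z up. Grasp it across its 40 mm width.
- mug: Blue mug, 80 mm across, 95 mm high, with a handle; bystander. Origin: centre of its underside.
- bottle: Amber bottle with a brass cap, 62 mm across, 190 mm high; bystander. Origin: centre of its underside.
Mind the look-alikes: they are no part of the job. Of the things that look like the brush, the largest one is meant.

How it is judged:
On the way, in this order (a step that is already met when the one before it is completed fails the run):
1. the brush lies bristles down along the long bay of the open case, let go (x of brush in the frame of bay between -0.05 and 0.05 m and y of brush in the frame of bay between -0.04 and 0.04 m and z of brush in the frame of bay below 0.006 m and angle between brush's own z axis and vertical below 0.15 rad and angle between the x axis of brush and the y axis of bay, either way round below 0.45 rad and contact force between the fingers and brush below 0.1 N and value of joint lid above 1 rad), for 0.2 s.
2. the lid is folded fully shut (value of joint lid below 0.04 rad), for 0.2 s.
At the end, for the whole second after the job is handed in: The brush rests bristles down and flat on the floor of the long bay, lengthwise in it (within 0.45 rad), the lid is shut to within 0.04 rad (2.3 degrees), and mug and bottle are within 30 mm of where they began (x of brush in the frame of bay between -0.05 and 0.05 m and y of brush in the frame of bay between -0.04 and 0.04 m and z of brush in the frame of bay below 0.006 m and angle between brush's own z axis and vertical below 0.15 rad and angle between the x axis of brush and the y axis of bay, either way round below 0.45 rad and value of joint lid below 0.04 rad and linear speed of brush below 0.02 m/s and distance of each of mug, bottle from where it was at the start of the episode below 0.03 m); the robot touches nothing.
It fails at once if the lid is slammed (closing faster than 2.5 rad/s) (velocity of joint lid below -2.5 rad/s).
It fails at once if the brush is dropped (falling free at over 0.8 m/s, some 33 mm) (linear speed of brush above 0.8 m/s and contact force between the fingers and brush below 0.1 N).
It fails at once if the blue mug is pushed over 30 mm or tipped (distance of mug from where it was at the start of the episode above 0.03 m or angle between mug's own z axis and vertical above 0.3 rad).
It fails at once if the amber bottle is pushed over 30 mm or tipped (distance of bottle from where it was at the start of the episode above 0.03 m or angle between bottle's own z axis and vertical above 0.3 rad).
It also fails if it takes over 59 s, if anything falls off the work surface, if the arm or the gripper's body presses on something with over 40 N, if the wrist force passes 120 N, or if a joint passes its speed limit or range.

## Working session

There is one attempt and no reset: what is moved stays moved. The work goes in short steps, each a Python script; the robot and the scene stay as the last script left them, time stands still between calls to the robot, and variables do not carry over. Pictures are saved under pics/ and viewed, at most 10 in all, crops included, and the job is handed in when it is done.

```bash
ls; mkdir -p pics
python3 - <<'E'
from station import *
import cv2,numpy as np
ims=[]
for c in("scene","top"):
    p,d=viewer.read_camera(c); ims.append(cv2.cvtColor(p,cv2.COLOR_RGB2BGR)); np.savez(f'{c}.npz',p=p,d=d)
    i=viewer.camera_info(c); print(c,np.round(i['intrinsics'],1).tolist(),np.round(i['eye'],3),np.round(i['rotation'],3).tolist(),[k for k in i])
    for n in("brush","case","bay","lid_hinge","lid_edge","mug","bottle"):
        print(n,[(np.round(r['at'],3).tolist(),round(r['score'],2)) for r in tip_of(c,n)[:4]])
    print('sf brush',[(np.round(r['at'],3).tolist(),round(r['score'],2)) for r in search_frame(c,'brush')[:4]])
    cv2.imwrite(f'pics/{c}0.png',ims[-1])
print(env.sense()['t'])
E
```

```text
pics
scene [[499.5, 0.0, 313.0], [0.0, 499.5, 239.9], [0.0, 0.0, 1.0]] [ 1.243 -0.167  1.055] [[0.181, -0.784, 0.593], [0.984, 0.138, -0.117], [0.01, 0.605, 0.796]] ['intrinsics', 'eye', 'rotation']
brush [([0.533, 0.19, 0.002], 0.95), ([0.493, 0.348, -0.002], 0.84), ([0.493, 0.006, -0.005], 0.8)]
case []
bay [([0.527, -0.255, 0.009], 0.79)]
lid_hinge [([0.595, -0.228, 0.057], 0.83)]
lid_edge [([0.635, -0.221, 0.193], 0.57)]
mug [([0.572, -0.531, 0.0], 0.55)]
bottle [([0.486, 0.519, -0.004], 0.62)]
sf brush [([0.498, 0.343, 0.033], 0.69), ([0.502, 0.003, 0.026], 0.61)]
top [[600.9, 0.0, 320.3], [0.0, 600.9, 236.9], [0.0, 0.0, 1.0]] [0.403 0.006 1.784] [[0.029, 0.997, -0.072], [-1.0, 0.03, 0.006], [0.008, 0.071, 0.997]] ['intrinsics', 'eye', 'rotation']
brush [([0.529, 0.187, 0.002], 0.97), ([0.488, 0.012, 0.002], 0.97), ([0.495, 0.351, -0.001], 0.86)]
case [([0.528, -0.233, -0.005], 0.92)]
bay [([0.528, -0.259, 0.011], 0.95)]
lid_hinge [([0.589, -0.223, 0.061], 0.8)]
lid_edge [([0.636, -0.224, 0.192], 0.85)]
mug [([0.571, -0.527, 0.005], 0.76)]
bottle [([0.484, 0.52, 0.001], 0.66)]
sf brush [([0.492, 0.008, 0.028], 0.95), ([0.531, 0.189, 0.035], 0.82), ([0.496, 0.35, 0.029], 0.64)]
0.9
```

View pics/top0.png

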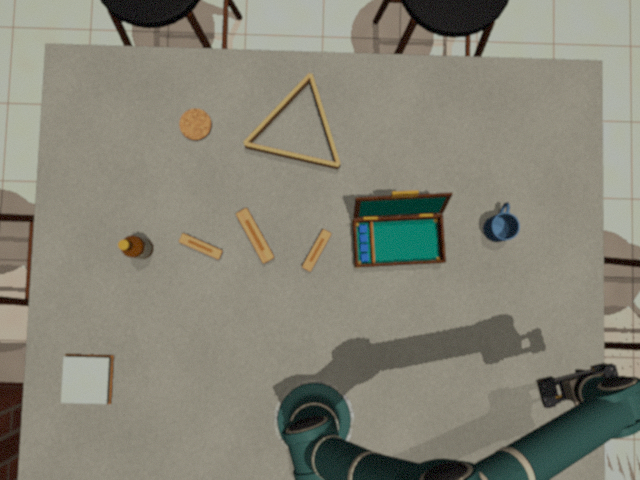

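View pics/scene0.png

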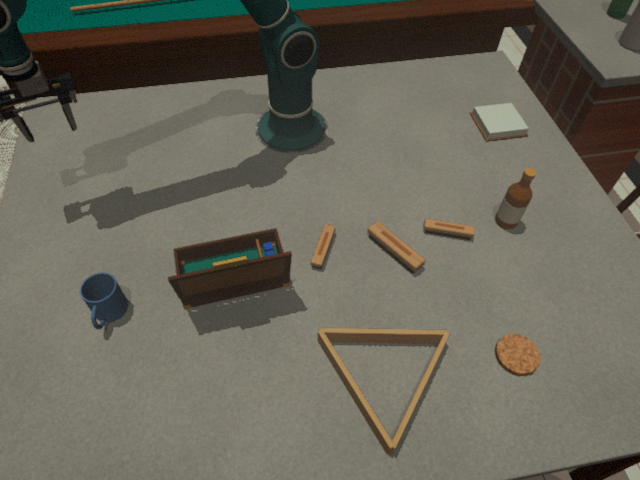

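```bash
cat > h.py <<'E'
import numpy as np,cv2
from station import *
def cloud(c,d):
    i=viewer.camera_info(c); K=i['intrinsics']
    v,u=np.mgrid[:480,:640]
    P=np.stack([(u-K[0][2])/K[0][0]*d,-(v-K[1][2])/K[1][1]*d,-d],-1)
    return P@np.array(i['rotation']).T+np.array(i['eye'])
def slab(W,ok,xy,z0,z1,r=.12):
    m=ok&(abs(W[...,0]-xy[0])<r)&(abs(W[...,1]-xy[1])<r)&(W[...,2]>z0)&(W[...,2]<z1)
    return W[m]
def rect(P):
    (c,s,a)=cv2.minAreaRect((P[:,:2]*1000).astype(np.float32)); return np.round(c,1),np.round(s,1),round(a,1),len(P),round(float(np.median(P[:,2])),4)
E
python3 - <<'E'
from h import *
for c in("top","scene"):
    z=np.load(c+'.npz'); d=z['d']; W=cloud(c,d)
    for xy in((.53,.188),(.49,.01),(.495,.35)):
        for lo in (.012,.03):
            P=slab(W,d>0,xy,lo,.06,.1)
            if len(P)>5:print(c,xy,lo,rect(P))
    P=slab(W,d>0,(.53,-.235),.052,.066,.17); print('rim',rect(P))
    P=slab(W,d>0,(.62,-.23),.075,.26,.17)
    if len(P)>20:
        print('lid',len(P),P.min(0).round(3),P.max(0).round(3)); m=P.mean(0);u,s,vt=np.linalg.svd(P-m,full_matrices=False);print(m.round(3),vt.round(3),s.round(3))
E
```

```text
top (0.53, 0.188) 0.012 (array([531.8, 187.3]), array([176.4, 207.5]), 2.9, 842, 0.0381)
top (0.53, 0.188) 0.03 (array([505.3, 227.8]), array([170.4, 135.3]), 31.1, 787, 0.0385)
top (0.49, 0.01) 0.012 (array([488.1,  17.5]), array([188.8, 174.2]), 1.7, 491, 0.0298)
top (0.49, 0.01) 0.03 (array([491.7,   5.6]), array([ 30.5, 129.2]), 62.5, 236, 0.0328)
top (0.495, 0.35) 0.012 (array([492.6, 345.8]), array([181.3, 196.1]), 84.7, 505, 0.0296)
top (0.495, 0.35) 0.03 (array([493.3, 344.2]), array([130.2,  30.1]), 67.9, 235, 0.0329)
rim (array([ 528.6, -231.4]), array([148. , 260.6]), 4.4, 743, 0.0605)
lid 1933 [ 0.588 -0.355  0.075] [ 0.648 -0.093  0.231]
[ 0.619 -0.223  0.151] [[-0.081  0.997  0.004]
 [ 0.274  0.018  0.962]
 [-0.958 -0.079  0.275]] [3.214 1.863 0.092]
scene (0.53, 0.188) 0.012 (array([505.7, 228.5]), array([170.1, 139.6]), 31.6, 1097, 0.0371)
scene (0.53, 0.188) 0.03 (array([522.3, 190.3]), array([152.2, 147. ]), 69.1, 903, 0.0378)
scene (0.49, 0.01) 0.012 (array([492.6,   6.3]), array([ 31.2, 134.3]), 62.4, 539, 0.0287)
scene (0.49, 0.01) 0.03 (array([493.4,   6.2]), array([ 28.5, 129.6]), 61.9, 151, 0.0311)
scene (0.495, 0.35) 0.012 (array([494.7, 345.3]), array([130.4,  36.5]), 66.9, 598, 0.0287)
scene (0.495, 0.35) 0.03 (array([496.3, 345. ]), array([126.3,  31.1]), 68.5, 178, 0.0312)
rim (array([ 528.5, -231.1]), array([154.5, 260. ]), 4.8, 694, 0.0592)
lid 2798 [ 0.597 -0.353  0.075] [ 0.649 -0.094  0.224]
[ 0.627 -0.225  0.151] [[ 0.083 -0.997  0.002]
 [ 0.236  0.022  0.971]
 [ 0.968  0.08  -0.237]] [3.844 2.206 0.087]
```

The top view shows three look-alikes. The largest, with its top at 38 mm, is the middle one (u≈255, v≈236). The case is at u 355–445, v 195–265 with its lid leaning back, the mug at (501,223) and the bottle at (132,245). The scene view agrees.

The open fingers (128 mm) don't fit in the 124 mm bay. So I'll grip the brush high and near one end, tilt it so its far end touches the floor, and open with the fingertips above the rim.

```bash
cat >> h.py <<'E'
PSI=np.deg2rad(4.6); CASE=np.array([.5285,-.232,0])
ex=np.array([np.cos(PSI),np.sin(PSI),0]); ey=np.array([-np.sin(PSI),np.cos(PSI),0]); ez=np.array([0,0,1.])
def cw(x,y,z): return CASE+x*ex+y*ey+z*ez
def toolR(z,y):  # tool z and closing axis
    return np.stack([np.cross(y,z),y,z],1)
E
python3 - <<'E'
from h import *
C=[]
for c in("top","scene"):
    z=np.load(c+'.npz'); W=cloud(c,z['d']); P=slab(W,z['d']>0,(.53,.188),.0345,.05,.095)
    P=P[np.hypot(P[:,0]-.53,P[:,1]-.188)<.1]; print(rect(P),P.mean(0).round(4))
    m=P[:,:2].mean(0);u,s,vt=np.linalg.svd(P[:,:2]-m,full_matrices=False);print(np.rad2deg(np.arctan2(vt[0,1],vt[0,0])))
    # brush axis from svd; extents
    q=(P[:,:2]-m)@vt.T; print(np.percentile(q,[1,99],axis=0).round(4))
B=np.array([.531,.188,0]); a=np.deg2rad(31.3); p=.235; o=.014
ax=np.array([np.cos(a),np.sin(a),0])
for s in(1,-1):           # grip toward s end
  for sp in (1,-1):       # high end toward sp*ey in case
    for t in(1,-1):       # closing axis sign
      y0=t*np.cross(ez,ax*s)   # left of the 'high end' direction
      g=B+s*.055*ax+[0,0,.038-o]
      R0=toolR(-ez,y0)
      h=sp*ey
      u=h*np.cos(p)+ez*np.sin(p); n=-h*np.sin(p)+ez*np.cos(p)
      R1=toolR(-n,t*np.cross(ez,h))
      O=cw(-.02,-.0215+sp*.002,.009+.078*np.sin(p)+.002)
      g1=O+.055*u+(.038-o)*n
      q=[solver.inverse_kinematics(x,R) for x,R in((g,R0),(g+[0,0,.3],R0),(g1,R1),(g1+[0,0,.2],R1))]
      print(s,sp,t,g1.round(3),[None if k is None else np.round(k,2).tolist() for k in q])
E
```

```text
(array([529.6, 186.9]), array([169.6,  40.2]), 31.1, 652, 0.0395) [0.5288 0.1862 0.0398]
-149.55115268710665
[[-0.0823 -0.0192]
 [ 0.0811  0.0197]]
(array([531. , 187.5]), array([170.2,  42.2]), 32.1, 785, 0.0382) [0.5334 0.1883 0.0382]
31.019048056958383
[[-0.0845 -0.0201]
 [ 0.0802  0.0187]]
1 1 1 [ 0.506 -0.205  0.065] [[0.32, 1.03, -1.12, 1.75, 1.05, 1.09, 0.94], [0.4, 0.69, -1.32, 1.5, 0.67, 1.46, 1.19], [0.38, 0.56, 0.08, 1.88, -0.33, 0.85, -2.37], [0.41, 0.32, 0.05, 1.73, -0.23, 1.23, -2.52]]
1 1 -1 [ 0.506 -0.205  0.065] [[0.02, 0.75, -0.6, 1.77, 0.57, 0.8, -1.89], [0.28, 0.52, -1.01, 1.51, 0.45, 1.36, -1.79], [0.87, 0.65, -0.56, 1.84, 0.16, 0.84, 0.36], [0.9, 0.39, -0.59, 1.69, -0.0, 1.22, 0.42]]
1 -1 1 [ 0.514 -0.305  0.065] [[0.32, 1.03, -1.12, 1.75, 1.05, 1.09, 0.94], [0.4, 0.69, -1.32, 1.5, 0.67, 1.46, 1.19], [0.61, 0.56, -0.32, 1.93, 0.63, 0.68, -0.07], [0.71, 0.31, -0.42, 1.77, 0.4, 1.04, 0.19]]
1 -1 -1 [ 0.514 -0.305  0.065] [[0.02, 0.75, -0.6, 1.77, 0.57, 0.8, -1.89], [0.28, 0.52, -1.01, 1.51, 0.45, 1.36, -1.79], [0.08, 0.55, 0.36, 1.96, 0.05, 0.56, -2.72], [0.33, 0.
[... 184 characters left out ...]
0.33, 0.85, -2.37], [0.41, 0.32, 0.05, 1.73, -0.23, 1.23, -2.52]]
-1 1 -1 [ 0.506 -0.205  0.065] [[0.31, 0.75, -0.9, 2.02, 0.84, 0.79, 1.02], [0.64, 0.41, -1.29, 1.75, 0.41, 1.29, 1.37], [0.87, 0.65, -0.56, 1.84, 0.16, 0.84, 0.36], [0.9, 0.39, -0.59, 1.69, -0.0, 1.22, 0.42]]
-1 -1 1 [ 0.514 -0.305  0.065] [[0.12, 0.63, -0.62, 2.03, 0.59, 0.66, -1.92], [0.5, 0.29, -1.05, 1.76, 0.26, 1.25, -1.64], [0.61, 0.56, -0.32, 1.93, 0.63, 0.68, -0.07], [0.71, 0.31, -0.42, 1.77, 0.4, 1.04, 0.19]]
-1 -1 -1 [ 0.514 -0.305  0.065] [[0.31, 0.75, -0.9, 2.02, 0.84, 0.79, 1.02], [0.64, 0.41, -1.29, 1.75, 0.41, 1.29, 1.37], [0.08, 0.55, 0.36, 1.96, 0.05, 0.56, -2.72], [0.33, 0.27, 0.04, 1.79, 0.24, 0.99, -2.82]]
```

```bash
cat >> h.py <<'E'
B=np.array([.5305,.1875,0]); a=np.deg2rad(31.2); p=.235; o=.014
ax=np.array([np.cos(a),np.sin(a),0])
G0=B-.055*ax+[0,0,.038-o]; R0=toolR(-ez,np.cross(ez,ax))
_u=ey*np.cos(p)+ez*np.sin(p); _n=-ey*np.sin(p)+ez*np.cos(p)
R1=toolR(-_n,-np.cross(ez,ey))
O=cw(-.02,-.0195,.009+.078*np.sin(p)+.002); G1=O+.055*_u+(.038-o)*_n
def st(): 
    s=env.sense(); print('t',round(s['t'],2),np.round(s['ee_pos'],4),'w',round(s['gripper_width'],4),'gf',round(s['grasp_force'],1),'F',np.round(s['wrist_force'],1)); return s
def snap(c,name,box=None):
    pic,d=viewer.read_camera(c); im=cv2.cvtColor(pic,cv2.COLOR_RGB2BGR)
    if box: im=cv2.resize(im[box[1]:box[3],box[0]:box[2]],None,fx=2,fy=2)
    cv2.imwrite(f'pics/{name}.png',im); return pic,d
E
python3 - <<'E'
from h import *
s=env.sense(); P=np.array(s['ee_pos'])
env.movel(P+[0,0,.15],rate=.3); st()
env.reach(G0+[0,0,.25],R0); st()
env.movel(G0+[0,0,.08],rate=.25); st()
env.movel(G0,rate=.1); st()
effector.grasp(35); st()
env.movel(G0+[0,0,.08],rate=.15); st()
snap('scene','held',(280,120,480,300))
E
```

```text
t 1.55 [ 0.1719 -0.6266  0.3645] w 0.0917 gf 0.0 F [-0.4  0.2 -0.1]
t 4.53 [0.4839 0.1582 0.2739] w 0.092 gf 0.0 F [-0.5 -0.2  0.5]
t 5.37 [0.4842 0.1597 0.1051] w 0.0917 gf 0.0 F [-0.9  0.3 -0.5]
t 6.32 [0.4838 0.1594 0.0244] w 0.092 gf 0.0 F [ 0.  -0.3  0.2]
t 7.15 [0.4834 0.1591 0.024 ] w 0.0394 gf 35.0 F [ 0.4  1.1 -0.1]
t 7.83 [0.483  0.1583 0.1033] w 0.0398 gf 35.0 F [ 0.2 -0.4 -2.4]
```

View pics/held.png

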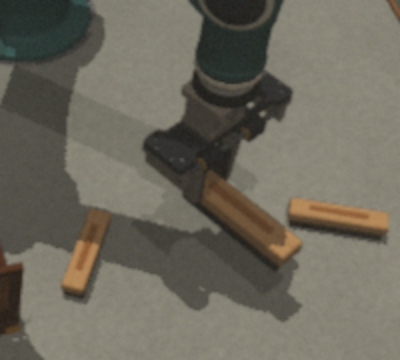

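The brush is held near one end and lifted (its far end is at about (290,240) in the crop). I'll measure any droop, then carry it over the bay.

```bash
cat >> h.py <<'E'
def pitch(G,far,zr):
    """plane fit of brush top, in the strip from the far part; far= unit vector (horizontal) toward low end"""
    pic,d=viewer.read_camera('scene'); W=cloud('scene',d); q=W-G; f=q@far; l=q@np.cross(ez,far)
    m=(d>0)&(f>.035)&(f<.15)&(abs(l)<.03)&(q[...,2]>zr[0])&(q[...,2]<zr[1])&(pic[...,0].astype(int)>pic[...,2]+25)
    for _ in range(4):
        c=np.polyfit(f[m],q[...,2][m],1); m=m&(q[...,2]-np.polyval(c,f)>-.004)
    print('n',m.sum(),'pitch',np.round(np.arctan(c[0]),3),'z at grip',round(c[1],4),'fmax',round(f[m].max(),3),'lat',np.round([l[m].min(),l[m].max()],3))
E
python3 - <<'E'
from h import *
P=np.array(env.sense()['ee_pos']); pitch(P,ax,(-.06,.03))
env.movel(G0+[0,0,.30],rate=.3)
env.reach(G1+[0,0,.20],R1); s=st(); P=np.array(s['ee_pos']); pitch(P,-ey,(-.09,.03))
print(G1.round(4), np.abs(s['tcp_rot']-R1).max().round(4))
snap('scene','over',(150,120,350,320))
E
```

```text
n 569 pitch -0.012 z at grip 0.0145 fmax 0.14 lat [-0.022  0.02 ]
t 10.22 [ 0.5067 -0.2034  0.2653] w 0.0398 gf 35.0 F [-0.6 -0.1 -1.9]
n 569 pitch -0.239 z at grip 0.0133 fmax 0.138 lat [-0.02   0.022]
[ 0.5063 -0.2053  0.0653] 0.0036
```

View pics/over.png

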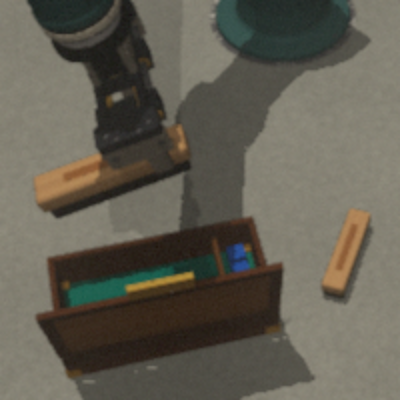

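The brush is pitched 0.24 rad as planned, low end toward -y, above the bay. Next I lower it until the low end touches the floor, then let go.

Run:
```python
from h import *
env.movel(G1+[0,0,.04],rate=.2); st()
env.movel(G1+[0,0,.008],rate=.06); s=st(); f0=s['wrist_force'][2]
for dz in(.005,.003,.001,-.001):
    env.movel(G1+[0,0,dz],rate=.03); s=st()
    if s['wrist_force'][2]-f0>2: break
effector.release(); st(); env.pause(.2)
P=np.array(env.sense()['ee_pos'])
env.movel(P-R1[:,2]*.05,rate=.1); env.movel(P-R1[:,2]*.05+[0,0,.2],rate=.25); st()
for c in('top','scene'):
    pic,d=snap(c,c+'2',(330,170,530,300) if c=='top' else (150,180,350,330))
    print([(np.round(r['at'],3).tolist(),round(r['score'],2)) for r in tip_of(c,'brush')[:4]])
    W=cloud(c,d); q=W-CASE; x=q@ex;y=q@ey
    m=(d>0)&(abs(x)<.06)&(y>-.12)&(y<.07)&(q[...,2]>.035)&(q[...,2]<.056)
    P=np.stack([x[m],y[m],q[...,2][m]],1)
    if len(P)>20: print(rect(P),np.percentile(P[:,2],[5,95]).round(4))
```

```text
t 11.27 [ 0.5073 -0.2053  0.1064] w 0.0397 gf 35.0 F [ 0.6 -0.4 -1.5]
t 11.95 [ 0.5064 -0.2051  0.0732] w 0.0395 gf 35.0 F [ 0.4 -1.  -1.7]
t 12.2 [ 0.5063 -0.2053  0.0703] w 0.0395 gf 35.0 F [-1.1  1.1 -1.2]
t 12.45 [ 0.5062 -0.2053  0.0682] w 0.0395 gf 35.0 F [ 0.1 -0.1 -2.2]
t 12.7 [ 0.5062 -0.2053  0.0662] w 0.0397 gf 35.0 F [ 0.  -0.2 -2.4]
t 12.95 [ 0.5062 -0.2052  0.0642] w 0.0397 gf 35.0 F [ 0.5  0.1 -2.1]
t 13.83 [ 0.5063 -0.2053  0.0643] w 0.092 gf 0.0 F [-0.6 -1.2 -0.1]
t 15.63 [ 0.5064 -0.2168  0.3114] w 0.0919 gf 0.0 F [-0.1 -0.  -0.4]
[([0.488, 0.007, -0.002], 0.88), ([0.497, 0.348, -0.0], 0.82), ([0.507, -0.252, 0.004], 0.67)]
(array([  9.7, -13. ]), array([ 99.8, 164.7]), 0.2, 555, 0.0463) [0.0392 0.0531]
[([0.493, 0.345, -0.002], 0.91), ([0.512, -0.252, 0.012], 0.87), ([0.493, 0.007, -0.003], 0.6), ([0.52, -0.228, -0.0], 0.31)]
(array([-21.9, -19.3]), array([169.5,  39.6]), 89.1, 628, 0.0454) [0.042 0.049]
```

View pics/top2.png

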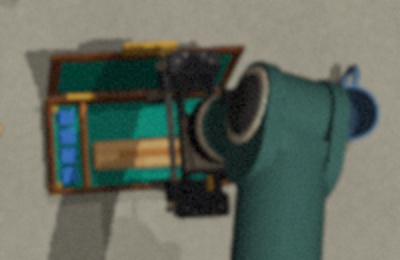

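The brush lies flat and lengthwise (centre at case x −22, y −19 mm, top at about 46 mm). The top view shows it at (140,153) in the crop, with the lid still open. Now I push the lid shut from behind with closed fingers.

```bash
cat >> h.py <<'E'
def tipat(th,r=.125,extra=0): # TCP in case frame so the -x corner of the tip touches the outer face
    return cw(.07-r*np.cos(th)+.0085*np.sin(th)+.010, 0, .06+r*np.sin(th)+.0085*np.cos(th)+extra)
E
python3 - <<'E'
from h import *
effector.grasp(10)
P=np.array(env.sense()['ee_pos']); env.movel(P+[0,0,.08],rate=.25)
S=tipat(1.4); z=S[2]; A=cw(.195,0,.36); D=cw(.195,0,z)
best=None
for t in(1,-1):
    R=toolR(-ez,t*ey); q=[solver.inverse_kinematics(x,R) for x in(A,D,tipat(0))]
    if any(k is None for k in q): continue
    c=np.abs(np.array(q[0])-env.sense()['joint_positions']).max(); print(t,np.round(q[0],2),c)
    if best is None or c<best[0]: best=(c,R)
env.reach(A,best[1]); st()
env.movel(D,rate=.25); st()
env.movel(S,rate=.08); st()
snap('scene','lid1',(130,100,370,330))
E
```

```text
1 [ 0.77  0.84 -1.19  1.05  0.77  1.66  1.48] 1.192095447729207
-1 [ 0.51  0.63 -0.49  1.08  0.28  1.5  -1.41] 1.7007028009172134
t 18.74 [ 0.7224 -0.2167  0.3594] w 0.0007 gf 0.0 F [ 0.1 -0.4  0.9]
t 19.59 [ 0.7236 -0.2165  0.1869] w 0.0003 gf 0.0 F [-0.1  0.1 -0.5]
t 21.34 [ 0.5955 -0.2267  0.1844] w 0.0006 gf 1.9 F [ 2.8 -1.   3.4]
```

View pics/lid1.png

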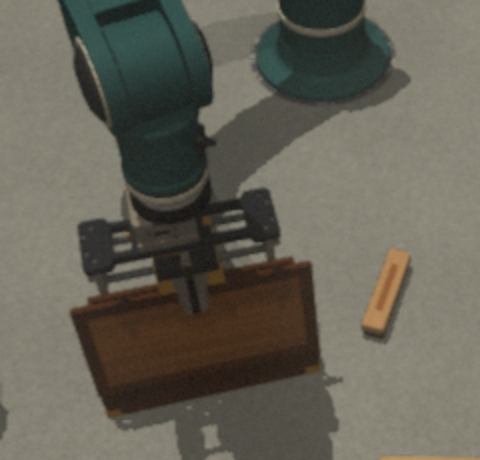

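The fingers (at about (192,300)) press on the outer face just below the tab, and the lid has come upright. Next I follow the arc down, watching the force.

Run:
```python
from h import *
for th in np.r_[np.arange(1.25,.05,-.15),.03]:
    env.movel(tipat(th),rate=.07); s=st()
    if np.linalg.norm(s['wrist_force'])>25: print('stop',th); break
else:
    for e in(0,-.0015,-.003,-.0045,-.006):
        env.movel(tipat(0,extra=e),rate=.03); s=st()
        if s['wrist_force'][2]>14: break
P=np.array(s['ee_pos']); env.movel(P+[0,0,.15],rate=.15); st()
env.movel(P+[-.15,.3,.3],rate=.3)
st()
for c in('top','scene'):
    pic,d=snap(c,c+'3',(150,150,390,330))
    W=cloud(c,d); q=W-CASE; x=q@ex;y=q@ey
    m=(d>0)&(abs(x)<.06)&(abs(y)<.12)&(q[...,2]>.03)&(q[...,2]<.15)
    if m.sum()>50:
        k=np.linalg.lstsq(np.stack([x[m],y[m],1+0*x[m]],1),q[...,2][m],rcond=None)[0]; print(c,m.sum(),'slope x',-k[0].round(4),'y',k[1].round(4),'z',k[2].round(4))
    for n in('mug','bottle'): print(n,[(np.round(r['at'],3).tolist(),round(r['score'],2)) for r in tip_of(c,n)[:1]])
```

```text
t 21.81 [ 0.5756 -0.2283  0.1804] w 0.0005 gf 0.1 F [ 0.5  0.1 -0.4]
t 22.23 [ 0.5582 -0.2297  0.1747] w 0.0005 gf 0.0 F [-1.3 -0.9  1.2]
t 22.64 [ 0.5416 -0.231   0.1661] w 0.0007 gf 0.0 F [ 0.1 -0.   0.6]
t 23.06 [ 0.5264 -0.2322  0.1549] w 0.0002 gf 0.0 F [ 1.   0.6 -0.3]
t 23.48 [ 0.5132 -0.2332  0.1418] w 0.0003 gf 0.0 F [-0.1  0.  -0.2]
t 23.89 [ 0.5021 -0.2341  0.1268] w 0.0005 gf 0.0 F [-0.3 -0.5 -0. ]
t 24.31 [ 0.4934 -0.2348  0.1102] w 0.0009 gf 0.0 F [-0.   0.2 -0.4]
t 24.73 [ 0.4872 -0.2352  0.0925] w 0.0001 gf 0.0 F [ 0.4 -0.4  0.1]
t 25.18 [ 0.4835 -0.2354  0.0716] w 0.0004 gf 0.0 F [0.2 0.9 0. ]
t 25.45 [ 0.4841 -0.2356  0.069 ] w 0.0005 gf 2.1 F [-0.3  0.1  5.2]
t 25.7 [ 0.4841 -0.2356  0.0689] w 0.0003 gf 8.3 F [-4.9  0.6 15.6]
t 26.86 [ 0.4835 -0.2356  0.2179] w 0.0006 gf 0.0 F [ 0.9 -0.1 -0.1]
t 32.17 [0.3342 0.0643 0.3688] w 0.0004 gf 0.0 F [1.  0.2 0.2]
top 3490 slope x 0.0015 y -0.0008 z 0.0699
mug [([0.571, -0.528, 0.005], 0.91)]
bottle [([0.489, 0.519, -0.001], 0.67)]
scene 4061 slope x 0.0002 y 0.0017 z 0.0685
mug [([0.572, -0.528, -0.002], 0.68)]
bottle [([0.484, 0.521, -0.004], 0.69)]
```

View pics/scene3.png

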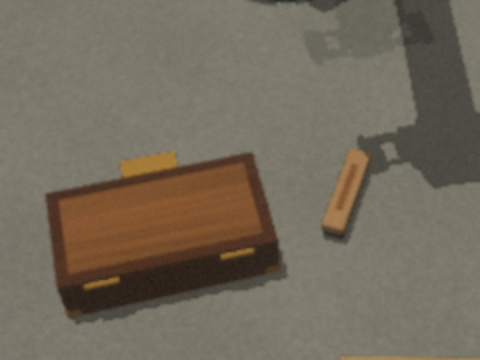

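The lid is shut flat: the slope is about 0, the outer face is at 68.5 mm, and the tab is at (150,163) in the crop. The mug and bottle haven't moved, and the arm is clear.

```bash
python3 -c "
from station import *
print(workorder.finish_job())"
```

```text
the job is handed in; nothing more can be done
None
```

The job is handed in, with no verdict returned: the brush was let go flat along the long bay, the lid is fully shut, and the mug and bottle haven't moved; finger force read near zero for most of the lid's closing arc, so I couldn't confirm it stayed under the slam limit.

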